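# Check a return spring against the reference index

### The job

Slide the return spring on its round foot along the tester's channel until it is fully home against the two stop pins. Then press its cap down until the drag pointer that it carries with it stands level with the reference index, hold it there for two seconds, and let the spring come right back up so that the drag pointer stays behind at the index as the record. Do not press past the index, do not shift the index, and leave the other things on the table alone.

Things in the scene. Friction and masses are not known exactly. Their poses are not given: they have to be found in the camera images.
- tester: spring tester fixed on the table: grey plate 275 x 180 x 10 mm. Origin on the table top, straight below where the spring's axis stands when home; x along the channel from its open end to the upright, z up. Plate x -170 to +105, y -90 to +90 mm. Two stop pins, 12 mm thick, 22 mm high, at x = 54, y = -42 and +42 mm, stop and centre the foot
- channel_mouth (a point): middle of the channel's open end, on the plate's top (10 mm above the table, 165 mm before the home axis). The channel lies between two steel rails 14 mm high, 129 mm apart (the foot fits with 5 mm to spare), that run from here to 15 mm beyond the home axis
- upright_top (a point): middle of the top front edge of the aluminium upright with scale lines: 140 mm wide, its front 87 mm beyond the home axis, top 138 mm above the table. It carries the drag pointer and the reference index on its front
- spring: return spring, loose, about 0.9 kg, upright in the channel: dark round foot 124 mm across, 20 mm high (push this), cup 56 mm across above it, coil, and a flat round steel cap 56 mm across, 10 mm thick, its top 105 mm above the foot's underside when free; a wide gripper pushing low at the foot must keep its body clear of the cap. Origin at the centre of the foot's underside, z up
- cap_top (a point): centre of the cap's flat top face, where to press; it moves with the cap
- cap_under (a point): centre of the cap's lower face, 10 mm below cap_top; it moves with the cap
- cap (a joint): how far the cap is pressed down, m: 0 free, 0.040 at most. The spring needs 4.5 N to start and 0.45 N more for each mm, and pushes the cap back up when let go
- drag_pointer (a joint): how far the drag pointer stands below its start, m: 0 at the start, 0.045 at most. It slides stiffly (2 N), stays where it is left and does not come back up with the cap
- pointer_tip (a point): upper edge of the drag pointer's tip, to be compared. The bright steel pointer's 10 mm wide arm reaches to 19 mm from the home axis, upper face level with this edge; at the start 102 mm above the table, 3 mm under the cap's rim once the spring is home. Pressed down, the cap's lower face bears on the arm and takes the pointer along, level with that face
- ref_tip (a point): upper edge of the tip of the reference index, a darker block with a round clamp screw, beside the drag pointer on the upright (to its right seen from the robot); its tip points at the pointer's tip, 3 mm away. It is clamped 10 to 30 mm lower than the pointer's start
- ref_index (a joint): how far the reference index is clamped below the pointer's start, m (0.010 to 0.030); not to be changed
- magnet: bystander: triangular welding magnet, 50 x 100 x 16 mm, origin under its centre
- flux_tin: bystander: round tin, 75 mm across, 48 mm high, origin under its centre
- dropout: bystander: milled dropout plate lying flat, 44 x 80 x 8 mm, origin under its centre
- parts_bin: bystander: small blue bin, 100 x 69 x 51 mm, origin under its centre
Not all that is in view belongs to the job. Of the things that look like the spring, the larger one is meant.

How it is judged (in metres and radians):
On the way, in this order (a step that is already met when the one before it is completed fails the run):
1. the spring's foot stands home against both stop pins, cap still up (horizontal distance between spring and tester below 0.006 m and value of joint cap below 0.005 m), for 0.1 s.
2. the cap is held down on the drag pointer, with the pointer level with the index (4 mm), for one second (horizontal distance between spring and tester below 0.007 m and z of pointer_tip in the frame of ref_tip between -0.004 and 0.004 m and z of cap_under in the frame of pointer_tip below 0.003 m), for 1 s.
At the end, for the whole second after the job is handed in: The drag pointer's edge is level with the reference index's edge to within 4 mm, the cap is right up again (within 3 mm), and the spring stands upright and at rest, home against the pins (its axis within 8 mm of the home axis) (z of pointer_tip in the frame of ref_tip between -0.004 and 0.004 m and value of joint cap below 0.003 m and horizontal distance between spring and tester below 0.008 m and angle between spring's own z axis and vertical below 0.05 rad and linear speed of spring below 0.02 m/s); the robot touches nothing.
It fails at once if the drag pointer is pressed more than 4 mm past the index (z of pointer_tip in the frame of ref_tip below -0.004 m).
It fails at once if the reference index is shifted by more than 3 mm (distance of ref_tip from where it was at the start of the episode above 0.003 m).
It fails at once if the spring is tipped (angle between spring's own z axis and vertical above 0.35 rad).
It fails at once if a bystander is shifted by more than 20 mm (distance of any of magnet, flux_tin, dropout, parts_bin from where it was at the start of the episode above 0.02 m).
It also fails if it takes over 48 s, if anything falls off the work surface, if the arm or the gripper's body presses on something with over 40 N, if the wrist force passes 120 N, or if a joint passes its speed limit or range.

### The arm

A 6-joint arm with a two-finger parallel gripper is mounted at the origin on a cart in front of the work surface, level with it; the furniture and walls round the work are solid. World frame = base frame: x ahead of the robot, y to its left, z up, the work surface at z = 0. Lengths are in m, angles in degrees, forces in N, time in s.
With the tool pointing down it reaches from about 0.25 to 0.725 m from the base axis. Payload 9.7 kg.
Tool frame: the origin (TCP) lies midway between the tips of the shut fingers; the grasp point (between the pads) lies 19 mm behind it; z points along the fingers, x is the direction in which the jaws open and shut, and the axes are right-handed (so a half turn about z gives the same grasp; the last joint's range is limited). The gripper opens to 85 mm and grips with 20 to 120 N. Pads are 22 mm wide; open, the fingers measure 114 mm over their backs; the gripper's body (76 mm by 85 mm) begins 54 mm behind the grasp point. The pads swing forward as they close: fully open they stand 13 mm farther back than shut.
Start: joints at [-68.87, 4.979, 10.078, 95.1, 0, 90], TCP at [0.198, -0.513, 0.231] pointing down, gripper open.
Joint ranges: [-179.16, 179.16], [-48.56, 103.87], [-65.8, 70.77], [-126.05, 130.52], [-82.76, 87.17], [-180, 180]. Speed limits (degrees/s): [127.2, 127.2, 147.25, 180, 180, 180].

### API

Orientations are given as [roll, pitch, yaw] about the fixed x, y, z axes, in that order (R = Rz(yaw) Ry(pitch) Rx(roll)).
In Python, from workcell import bot, optics gives the robot as it stands.
- The arm moves only by the shell command python3 -m creep 'ROWS' [FORCE]. ROWS is JSON, a list of rows, each a list of 7 numbers: the shift along the tool's x, y, z in m, then the turn, a rotation vector about the tool's x, y, z in rad, then the opening, from 0 (shut) to 1 (fully open). A call has 1 to 8 rows; each row is the pose to reach, as a shift and turn from the pose commanded when the call began, along the tool's axes at that moment; what a row does not reach only later rows make up. A row lasts 1/10 s, in which the tool goes at most 50 mm and 8.59 degrees, less where a joint would pass 70% of its speed; a pose out of reach is approached as far as the arm can. A call with a gripper value outside its range is refused whole. The fingers move at their own pace and stop on an object; FORCE is the grip in N (left out, the last holds). Time passes only in rows, so rows that repeat a pose let the fingers close. It gives the time, the measured TCP pose, the force and the opening at its end, in the units of the state.
- bot.get_obs(): the state, without advancing time (a new reading comes with each control period).
- optics.camera(name): name is "scene" or "top" or "wrist"; returns the picture (480x640x3 uint8, red, green, blue); there is no depth.
- optics.camera_params(name): a dict with "camera_matrix" (3x3 intrinsics, pixels), "R" (3x3) and "t" (3): a world point X has camera coordinates R X + t; the wrist camera has in their place "mount" (4x4, takes a point from camera to tool coordinates, whose origin is the TCP and whose axes are the tool frame's). Camera axes: x right, y down, z forward; pixel columns grow to the right and rows downward; lengths in m; the calibration is good to about 2 mm. The wrist camera is an equidistant fisheye: a pixel r from the principal point sees the ray r / f radians off the axis. A picture is of the moment at which its call begins: read the wrist's pose just before it. camera_params takes no time and is no camera call.
- bot.job_done(): hands the job in, once; it reports no verdict.
The state is a dict: "time": time; "q": joint angles; "qd": joint speeds; "joint_efforts": joint torques, N m; "ee_pos": TCP position; "tcp_rot": TCP orientation; "wrist_force": force on the tool from outside, world axes, zero at the start; "torque": the same for the moment, N m; "opening": finger opening in m.
Only numpy, scipy, OpenCV 4.12 (cv2) and the standard library are available. Lean on these libraries where they do the work, as an engineer would, in place of code of your own. Each camera call takes 0.05 s, during which the arm holds its last target.

## Working session

There is one attempt and no reset: what is moved stays moved. The work goes in short steps, Python scripts to look and compute and a shell command to move; the robot and the scene stay as the last step left them, time stands still between calls to the robot, and variables do not carry over. Pictures are saved under pics/ and viewed, and the job is handed in when it is done.

```bash
mkdir -p pics; ls; python3 - <<'E'
from workcell import bot, optics
import cv2, json
o=bot.get_obs(); print(o)
for n in ("scene","top"):
    p=optics.camera_params(n); print(n,p)
    cv2.imwrite(f"pics/{n}0.png",optics.camera(n)[:,:,::-1])
print(optics.camera_params("wrist"))
E
```

```text
pics
{'time': 0.0, 'q': array([-6.88695917e+01,  5.01181475e+00,  1.00340024e+01,  9.50991972e+01,
       -1.43495188e-03,  8.99981974e+01]), 'qd': array([-0.04147504, -0.01723305,  0.1146401 ,  0.07295745, -0.02367   ,
       -0.02097057]), 'joint_efforts': array([-2.70985238e-04, -5.20385778e+01,  4.64803147e+01,  1.61796261e-02,
        1.46767234e-04,  6.14458031e-06]), 'ee_pos': array([ 0.19818149, -0.51280866,  0.23057216]), 'tcp_rot': array([ 1.79998567e+02,  7.70095683e-02, -6.88677891e+01]), 'wrist_force': array([0.05619105, 0.83832212, 0.29032091]), 'torque': array([ 0.02783689,  0.00426907, -0.03877676]), 'opening': 0.08539596577519423}
scene {'camera_matrix': array([[472.37348896,   0.        , 329.35017241],
       [  0.        , 472.37348896, 245.78155428],
       [  0.        ,   0.        ,   1.        ]]), 'R': array([[-7.88619369e-01, -6.14881525e-01,  4.48788518e-04],
       [-2.69980407e-01,  3.45608775e-01, -8.98701927e-01],
       [ 5.52440107e-01, -7.08854911e-01, -4.38559739e-01]]), 't': array([0.3241836 , 0.28515446, 0.66629586])}
top {'camera_matrix': array(
[... 176 characters left out ...]
0.99975413,  0.00856601],
       [-0.99537233, -0.02116595, -0.09373326],
       [ 0.09389152, -0.00660929, -0.9955605 ]]), 't': array([-0.1678736 ,  0.53142748,  1.21764908])}
{'camera_matrix': array([[371.64829954,   0.        , 323.94709817],
       [  0.        , 371.64829954, 242.41521758],
       [  0.        ,   0.        ,   1.        ]]), 'mount': array([[ 9.99999837e-01,  5.26393167e-04, -2.21590206e-04,
        -1.03822496e-03],
       [-4.41112977e-04,  9.58294312e-01,  2.85782814e-01,
        -7.28977600e-02],
       [ 3.62782754e-04, -2.85782670e-01,  9.58294388e-01,
        -1.42400377e-01],
       [ 0.00000000e+00,  0.00000000e+00,  0.00000000e+00,
         1.00000000e+00]])}
```

View pics/scene0.png

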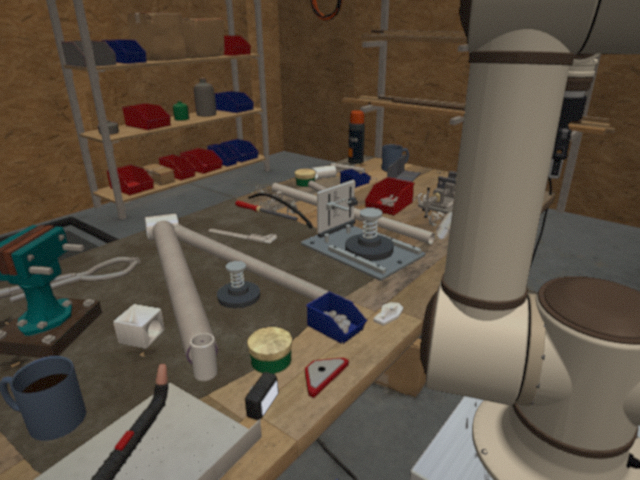

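View pics/top0.png

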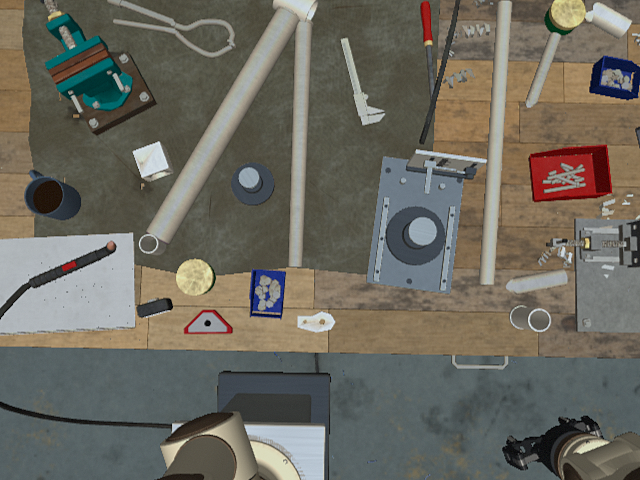

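Candidates for the spring are the one in the tester's channel (top px ≈ (417,237), scene ≈ (370,235)) and a smaller one loose on the mat (top ≈ (252,184), scene ≈ (237,285)). The larger one, in the channel, is the one meant. I'll check it in close crops.

```bash
python3 - <<'E'
import cv2
a=cv2.imread("pics/top0.png")[140:300,355:500]; cv2.imwrite("pics/topcrop.png",cv2.resize(a,None,fx=3.7,fy=3.7,interpolation=cv2.INTER_CUBIC))
a=cv2.imread("pics/scene0.png")[170:280,295:435]; cv2.imwrite("pics/scenecrop.png",cv2.resize(a,None,fx=5,fy=5,interpolation=cv2.INTER_CUBIC))
E
```

```text
(no output)
```

View pics/topcrop.png

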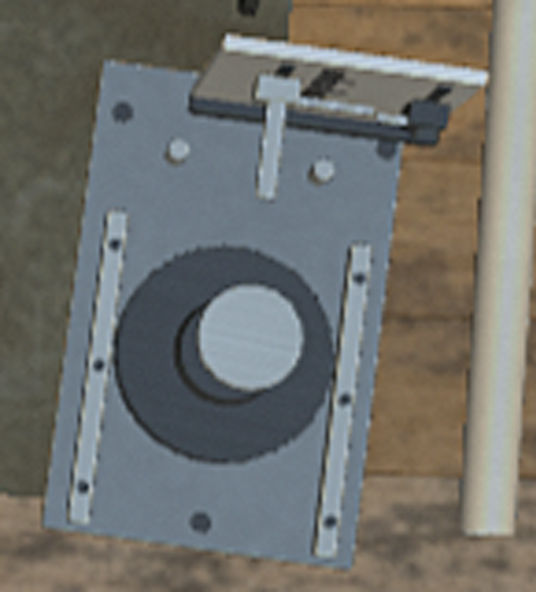

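View pics/scenecrop.png

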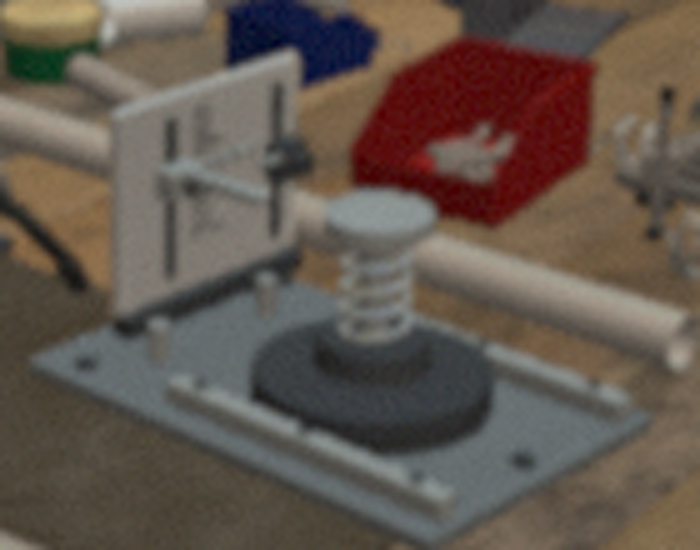

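```bash
cat > h.py <<'E'
import numpy as np, cv2
from scipy.optimize import least_squares
from workcell import bot, optics
def proj(n,X):
    p=optics.camera_params(n); c=(p["R"]@np.atleast_2d(X).T).T+p["t"]; u=(p["camera_matrix"]@c.T).T
    return u[:,:2]/u[:,2:]
def unproj(n,uv,z):
    p=optics.camera_params(n); d=p["R"].T@np.linalg.inv(p["camera_matrix"])@np.array([*uv,1]); o=-p["R"].T@p["t"]
    return o+d*(z-o[2])/d[2]
def tw(T,P):
    x,y,a=T; P=np.atleast_2d(P); c,s=np.cos(a),np.sin(a)
    return np.c_[x+c*P[:,0]-s*P[:,1], y+s*P[:,0]+c*P[:,1],P[:,2]]
def t2(T,X):
    x,y,a=T; d=np.array(X)[:2]-[x,y]; c,s=np.cos(a),np.sin(a)
    return np.array([c*d[0]+s*d[1],-s*d[0]+c*d[1]])
E
python3 - <<'E'
from h import *
m=np.array([[-.17,.09,.01],[-.17,-.09,.01],[.105,.09,.01],[.054,.042,.032],[.054,-.042,.032],[.087,.07,.138],[.087,-.07,.138]])
tc=np.array([[43,525],[352,568],[105,60],[178,148],[322,170],[228,48],[482,83]])/3.7+[355,140]
ms=np.array([[.054,.042,.032],[.054,-.042,.032],[-.17,.09,.01],[.105,.09,.01],[.087,.07,.138],[.087,-.07,.138],[-.17,-.09,.01]])
sc=np.array([[157,322],[266,277],[430,545],[32,360],[115,115],[298,52],[650,415]])/5+[295,170]
f=lambda T,w: np.r_[w[0]*(proj("top",tw(T,m))-tc).ravel(), w[1]*(proj("scene",tw(T,ms))-sc).ravel()]
for w in ((1,0),(0,1),(1,1)):
    r=least_squares(f,[.45,-.2,-.1],args=(w,),loss='soft_l1'); print(w,r.x,np.degrees(r.x[2]))
    print(np.round(f(r.x,(1,1)).reshape(-1,2),1).tolist())
T=r.x
F=unproj("top",np.array([223,355])/3.7+[355,140],.03); C=unproj("top",np.array([251,337])/3.7+[355,140],.115)
print("foot",F,t2(T,F),"cap",C,t2(T,C),"mouth",tw(T,[-.165,0,.01]))
E
```

```text
(1, 0) [ 0.60528025 -0.35089673 -0.12771032] -7.317262290117573
[[-0.5, 0.5], [0.3, 1.5], [0.8, -0.2], [1.3, 0.3], [1.8, 0.3], [-16.7, -2.0], [-13.8, -0.8], [1.0, -0.8], [1.0, -0.8], [0.1, -1.6], [-0.4, -1.3], [-7.7, 2.0], [-6.5, 2.2], [1.8, -0.6]]
(0, 1) [ 0.60288739 -0.34863808 -0.13824618] -7.920922439319673
[[-2.3, 1.0], [-1.6, 2.9], [0.3, 0.5], [0.5, 1.3], [0.9, 1.6], [-17.3, -1.1], [-14.6, 0.8], [1.2, -0.4], [1.5, -0.3], [-0.3, -0.8], [-0.2, -1.0], [-7.4, 2.3], [-5.8, 2.6], [2.1, 0.3]]
(1, 1) [ 0.6050533  -0.3507063  -0.13028181] -7.46459761096168
[[-0.8, 0.4], [0.0, 1.7], [0.9, -0.2], [1.3, 0.4], [1.7, 0.4], [-16.6, -1.9], [-13.8, -0.6], [1.0, -0.8], [1.1, -0.7], [-0.0, -1.5], [-0.3, -1.3], [-7.6, 2.0], [-6.4, 2.3], [1.8, -0.5]]
foot [ 0.5468757  -0.34015302  0.03      ] [-0.05905558  0.00290578] cap [ 0.54787009 -0.34168812  0.115     ] [-0.05787018  0.00151288] mouth [[ 0.44145162 -0.32927056  0.01      ]]
```

The crops confirm it: the large spring (foot centre at crop (223,355)) sits in the channel about 59 mm short of home. The tester is at about (0.605, -0.351), yaw -7.4°. I'll move behind it with the wrist camera on the robot side.

```bash
python3 -m creep '[[-0.015,-0.047,0.005,0,0,-0.15,0],[-0.03,-0.094,0.01,0,0,-0.3,0],[-0.045,-0.14,0.015,0,0,-0.45,0],[-0.06,-0.187,0.02,0,0,-0.6,0],[-0.075,-0.234,0.025,0,0,-0.75,0],[-0.09,-0.28,0.03,0,0,-0.9,0],[-0.09,-0.28,0.03,0,0,-1.05,0],[-0.09,-0.28,0.03,0,0,-1.2,0]]'
```

```text
time: 0.9
ee_pos: [0.428, -0.3266, 0.2005]
tcp_rot: [-180.0, 0.1, 0.4]
wrist_force: [-0.7, -0.1, 0.5]
opening: 0.0001
```

```bash
python3 -m creep '[[0,0,0,0,0,-0.15,0],[0,0,0,0,0,-0.3,0],[0,0,0,0,0,-0.45,0],[0,0,0,0,0,-0.6,0],[0,0,0,0,0,-0.75,0],[0,0,0,0,0,-0.9,0],[0,0,0,0,0,-1.05,0],[0,0,0,0,0,-1.2,0]]' && python3 -m creep '[[0,0,0,0,0,-0.12,0],[0,0,0,0,0,-0.235,0],[0,0,0,0,0,-0.235,0]]'; python3 - <<'E'
from h import *
o=bot.get_obs(); print(o["q"],o["ee_pos"],o["tcp_rot"],o["time"])
cv2.imwrite("pics/w1.png",optics.camera("wrist")[:,:,::-1])
E
```

```text
time: 1.7
ee_pos: [0.4269, -0.328, 0.2009]
tcp_rot: [-180.0, -0.0, 69.0]
wrist_force: [0.1, 0.4, -0.6]
opening: 0.0002
time: 2.0
ee_pos: [0.4269, -0.328, 0.2009]
tcp_rot: [-180.0, -0.0, 82.2]
wrist_force: [0.4, -0.1, 0.7]
opening: 0.0
[-3.75405617e+01  2.87868470e+00  4.48301984e+00  9.16493486e+01
  1.64772643e-03 -2.97404278e+01] [ 0.426872   -0.32802046  0.20088085] [-1.79961733e+02 -2.37605550e-02  8.21998575e+01] 2.0
```

View pics/w1.png

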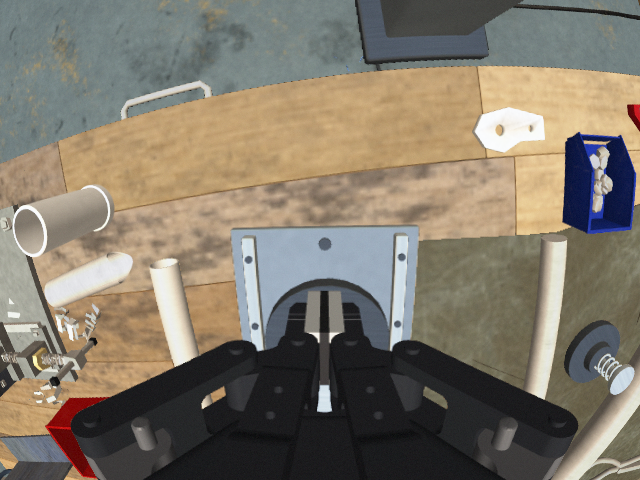

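```bash
python3 -m creep '[[0,0.01,0.04,-0.12,0,0,0],[0,0.02,0.08,-0.24,0,0,0],[0,0.03,0.12,-0.35,0,0,0],[0,0.03,0.15,-0.35,0,0,0],[0,0.03,0.17,-0.35,0,0,0],[0,0.03,0.181,-0.35,0,0,0],[0,0.03,0.181,-0.35,0,0,0]]'; python3 - <<'E'
from h import *
T=(.6053,-.3508,-.129)
o=bot.get_obs(); print(t2(T,o["ee_pos"]),o["ee_pos"],o["tcp_rot"],o["wrist_force"])
a=optics.camera("scene")[150:310,270:470,::-1]; cv2.imwrite("pics/s2.png",cv2.resize(a,None,fx=3.5,fy=3.5,interpolation=cv2.INTER_CUBIC))
a=optics.camera("top")[140:320,345:510,::-1]; cv2.imwrite("pics/t2.png",cv2.resize(a,None,fx=3.3,fy=3.3,interpolation=cv2.INTER_CUBIC))
E
```

```text
time: 2.75
ee_pos: [0.4561, -0.3317, 0.0189]
tcp_rot: [160.1, -0.1, 82.0]
wrist_force: [0.1, 1.0, 0.4]
opening: -0.0
[-0.15040536 -0.0002586 ] [ 0.45611109 -0.33170792  0.01891967] [ 1.60059771e+02 -1.09572677e-01  8.20034601e+01] [0.05736481 0.98714006 0.397489  ]
```

View pics/s2.png

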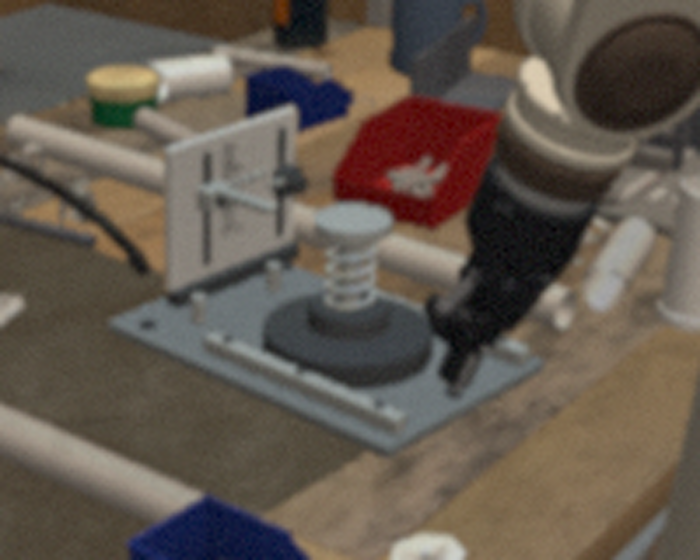

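View pics/t2.png

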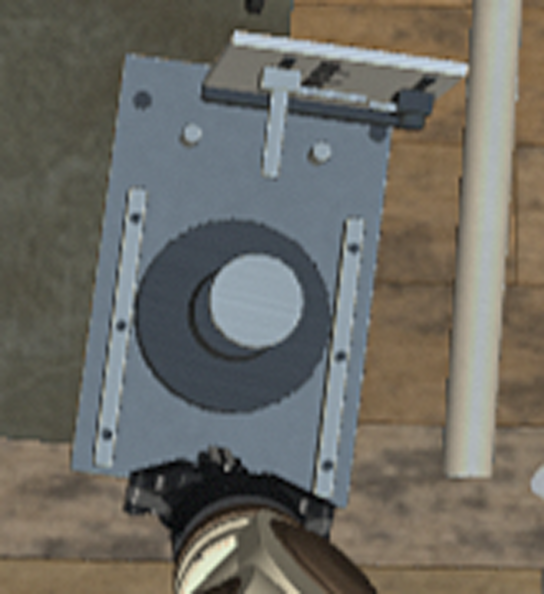

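```bash
python3 -m creep '[[0,0.0094,0.0034,0,0,0,0],[0,0.0169,0.0062,0,0,0,0],[0,0.0244,0.0089,0,0,0,0],[0,0.0319,0.0117,0,0,0,0],[0,0.0395,0.0144,0,0,0,0],[0,0.0470,0.0171,0,0,0,0],[0,0.0545,0.0199,0,0,0,0],[0,0.0620,0.0226,0,0,0,0]]'; python3 - <<'E'
from h import *
T=(.6053,-.3508,-.129)
o=bot.get_obs(); print(t2(T,o["ee_pos"]),o["ee_pos"],o["tcp_rot"],o["wrist_force"])
a=optics.camera("top")[140:320,345:510,::-1]; cv2.imwrite("pics/t3.png",cv2.resize(a,None,fx=3.3,fy=3.3,interpolation=cv2.INTER_CUBIC))
E
```

```text
time: 3.65
ee_pos: [0.5223, -0.3416, 0.0209]
tcp_rot: [160.0, 0.0, 82.1]
wrist_force: [-11.6, 1.8, 8.7]
opening: -0.0
[-0.08348277 -0.00158133] [ 0.52230746 -0.34162876  0.02090965] [1.60010575e+02 2.91208649e-02 8.20601546e+01] [-11.56596762   1.84139899   8.68506286]
```

View pics/t3.png

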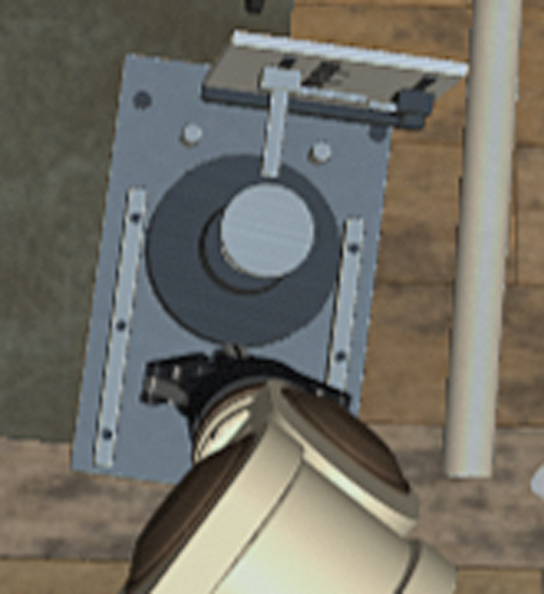

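```bash
python3 - <<'E'
from h import *
T=(.6053,-.3508,-.129)
F=unproj("top",np.array([242,251])/3.3+[345,140],.03); C=unproj("top",np.array([267,230])/3.3+[345,140],.115); print(t2(T,F),t2(T,C))
cv2.imwrite("pics/w3.png",optics.camera("wrist")[:,:,::-1])
a=optics.camera("scene")[150:310,270:470,::-1]; cv2.imwrite("pics/s3.png",cv2.resize(a,None,fx=3.5,fy=3.5,interpolation=cv2.INTER_CUBIC))
E
```

```text
[-0.01668484  0.00234656] [-0.01542401  0.00133643]
```

View pics/w3.png

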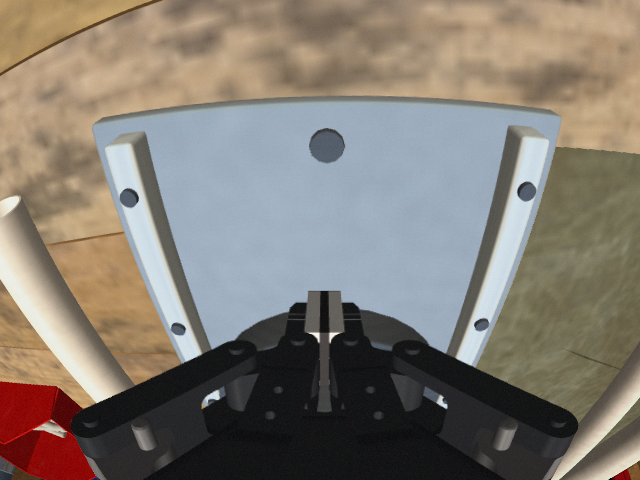

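View pics/s3.png

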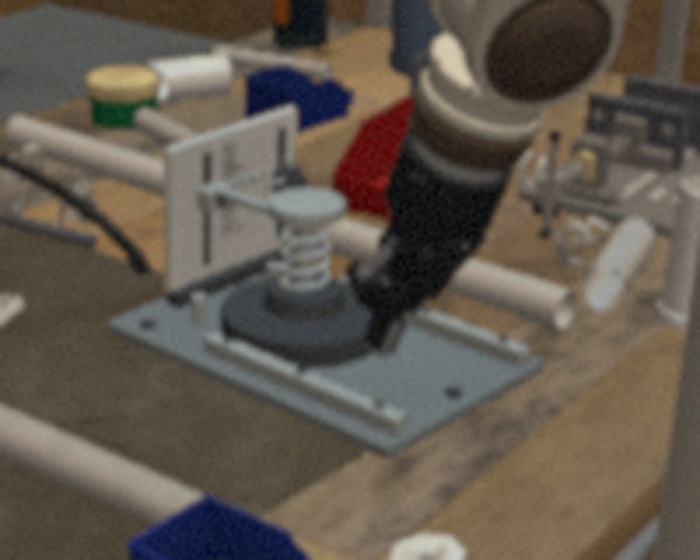

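```bash
python3 -m creep '[[0,0.0047,0.0017,0,0,0,0],[0,0.0085,0.0031,0,0,0,0],[0,0.0113,0.0041,0,0,0,0]]';python3 -m creep '[[0,0.0019,0.0007,0,0,0,0],[0,0.0019,0.0007,0,0,0,0]]'; python3 - <<'E'
from h import *
T=(.6053,-.3508,-.129)
o=bot.get_obs(); print(t2(T,o["ee_pos"]),o["ee_pos"],o["wrist_force"])
a=optics.camera("top")[140:320,345:510,::-1]; cv2.imwrite("pics/t4.png",cv2.resize(a,None,fx=3.3,fy=3.3,interpolation=cv2.INTER_CUBIC))
E
```

```text
time: 4.1
ee_pos: [0.5336, -0.3429, 0.0203]
tcp_rot: [160.0, -0.0, 82.1]
wrist_force: [-9.6, 1.4, 5.5]
opening: 0.0002
time: 4.3
ee_pos: [0.5357, -0.3432, 0.0203]
tcp_rot: [160.0, -0.0, 82.1]
wrist_force: [-6.8, 0.1, 4.1]
opening: -0.0002
[-0.07001901 -0.00142514] [ 0.53567945 -0.34320588  0.02031166] [-6.79970142  0.0672978   4.08397859]
```

View pics/t4.png

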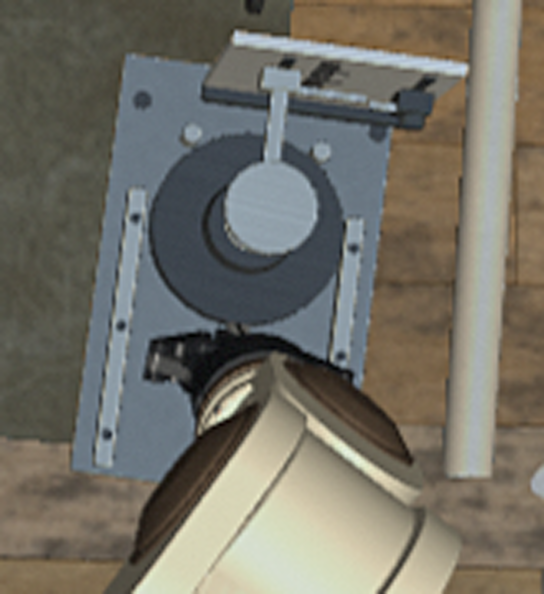

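```bash
for i in 1; do python3 -m creep '[[0,0.0019,0.0007,0,0,0,0],[0,0.0019,0.0007,0,0,0,0]]'; python3 -m creep '[[0,0.0019,0.0007,0,0,0,0],[0,0.0019,0.0007,0,0,0,0]]'; done; python3 - <<'E'
from h import *
T=(.6053,-.3508,-.129)
o=bot.get_obs(); print(t2(T,o["ee_pos"]),o["ee_pos"],o["wrist_force"])
E
```

```text
time: 4.55
ee_pos: [0.5376, -0.3435, 0.0203]
tcp_rot: [160.0, -0.0, 82.1]
wrist_force: [-7.4, 0.3, 3.7]
opening: 0.0002
time: 4.75
ee_pos: [0.5383, -0.3435, 0.0202]
tcp_rot: [160.2, -0.0, 82.0]
wrist_force: [-17.5, 4.7, 12.4]
opening: -0.0002
[-0.06735162 -0.0014004 ] [ 0.53832786 -0.34352449  0.02017207] [-17.4573844    4.70451954  12.41543154]
```

```bash
python3 -m creep '[[0,0.0014,0.0005,0,0,0,0],[0,0.0014,0.0005,0,0,0,0]]'; python3 - <<'E'
from h import *
T=(.6053,-.3508,-.129)
o=bot.get_obs(); print(t2(T,o["ee_pos"]),o["ee_pos"],o["wrist_force"])
a=optics.camera("top")[140:260,355:490,::-1]; cv2.imwrite("pics/t5.png",cv2.resize(a,None,fx=5,fy=5,interpolation=cv2.INTER_CUBIC))
E
```

```text
time: 4.95
ee_pos: [0.5387, -0.3435, 0.0201]
tcp_rot: [160.3, -0.0, 82.0]
wrist_force: [-27.3, 5.4, 18.2]
opening: 0.0002
[-0.0670267  -0.00135033] [ 0.53865651 -0.34351663  0.02010726] [-27.29629066   5.40317626  18.15296492]
```

View pics/t5.png

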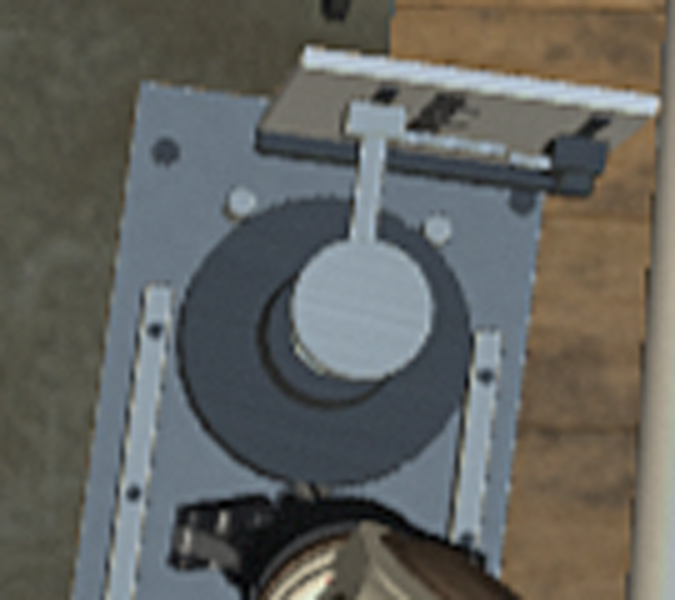

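The foot is home: the force rises stiffly to 27 N, and the top view at t5 shows the foot touching both pins at (243,203) and (437,229). Next I back off, rise and turn the tool so the camera faces the upright.

```bash
python3 -m creep '[[0,-0.0141,-0.0051,0,0,0,0],[0,-0.0282,-0.0103,0,0,0,0],[0,-0.0299,-0.0641,0,0,0,0],[0,-0.0127,-0.111,0.12,0,0,0],[0,0.0044,-0.158,0.24,0,0,0],[0,0.0216,-0.205,0.35,0,0,0],[0,0.0216,-0.205,0.35,0,0,0]]' && python3 -m creep '[[0,0,0,0,0,0.15,0],[0,0,0,0,0,0.3,0],[0,0,0,0,0,0.45,0],[0,0,0,0,0,0.6,0],[0,0,0,0,0,0.75,0],[0,0,0,0,0,0.9,0],[0,0,0,0,0,1.05,0],[0,0,0,0,0,1.2,0]]' && python3 -m creep '[[0,0,0,0,0,0.15,0],[0,0,0,0,0,0.3,0],[0,0,0,0,0,0.45,0],[0,0,0,0,0,0.6,0],[0,0,0,0,0,0.75,0],[0,0,0,0,0,0.9,0],[0,0,0,0,0,1.05,0],[0,0,0,0,0,1.2,0]]' && python3 -m creep '[[0,0,0,0,0,0.15,0],[0,0,0,0,0,0.3,0],[0,0,0,0,0,0.45,0],[0,0,0,0,0,0.6,0],[0,0,0,0,0,0.74,0],[0,0,0,0,0,0.74,0]]'; python3 - <<'E'
from h import *
T=(.6053,-.3508,-.129)
o=bot.get_obs(); print(t2(T,o["ee_pos"]),o["ee_pos"],o["tcp_rot"],o["q"],o["wrist_force"])
a=optics.camera("top")[140:260,355:490,::-1]; cv2.imwrite("pics/t6.png",cv2.resize(a,None,fx=5,fy=5,interpolation=cv2.INTER_CUBIC))
a=optics.camera("scene")[150:280,285:445,::-1]; cv2.imwrite("pics/s6.png",cv2.resize(a,None,fx=5,fy=4.6,interpolation=cv2.INTER_CUBIC))
E
```

```text
time: 5.7
ee_pos: [0.4932, -0.3372, 0.2222]
tcp_rot: [-179.9, 0.0, 82.2]
wrist_force: [0.8, 0.2, -1.2]
opening: 0.0002
time: 6.5
ee_pos: [0.4924, -0.3371, 0.2203]
tcp_rot: [180.0, -0.0, 13.0]
wrist_force: [-0.2, -0.3, 0.2]
opening: 0.0002
time: 7.3
ee_pos: [0.4924, -0.3371, 0.2203]
tcp_rot: [-180.0, -0.0, -55.8]
wrist_force: [0.0, -0.4, -0.4]
opening: 0.0001
time: 7.9
ee_pos: [0.4923, -0.3371, 0.2203]
tcp_rot: [-180.0, 0.0, -97.9]
wrist_force: [0.2, 1.0, 0.4]
opening: 0.0002
[-0.11377688 -0.00096702] [ 0.49234409 -0.33712244  0.2202596 ] [-1.79977720e+02  2.25927506e-03 -9.79154398e+01] [-3.44062992e+01  1.13017419e+01  1.59034064e+01  9.45827315e+01
  1.19601815e-02  1.53509143e+02] [0.18369405 0.97788896 0.40362074]
```

View pics/t6.png

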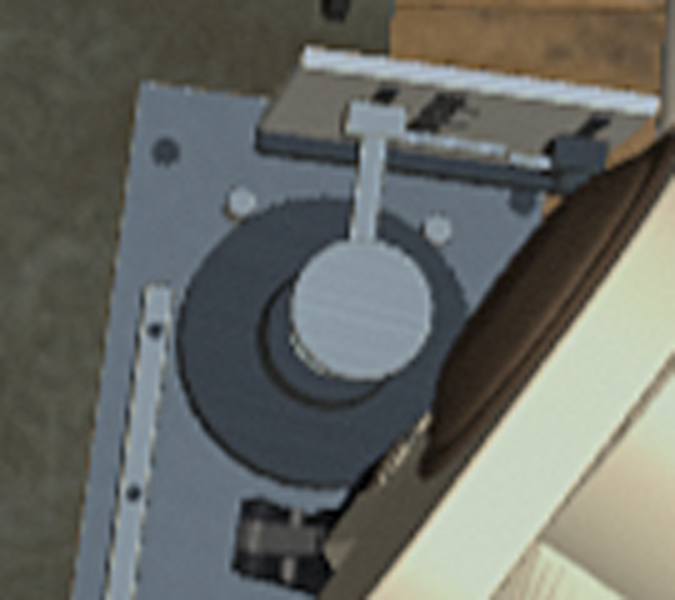

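View pics/s6.png

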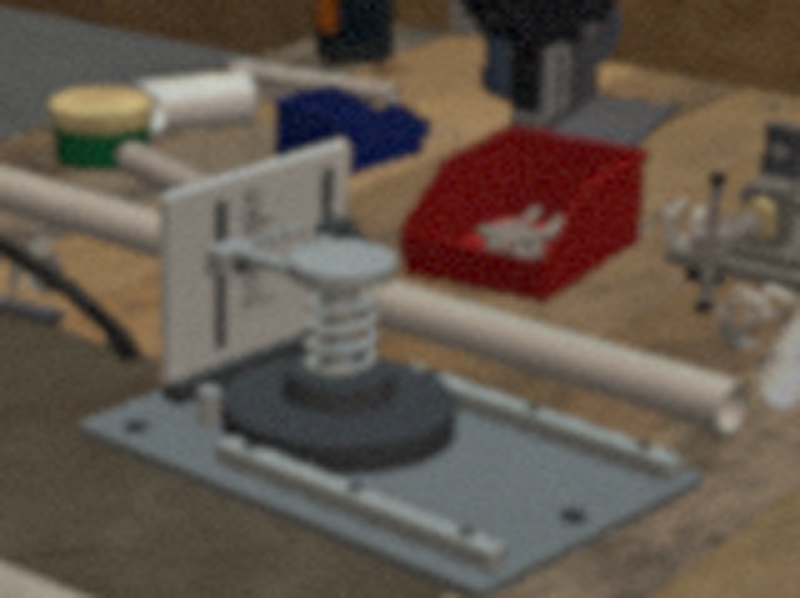

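```bash
python3 -m creep '[[0,0,0,0.15,0,0,0],[0.005,0,0.03,0.3,0,0,0],[0.01,-0.01,0.06,0.45,0,0,0],[0.015,-0.02,0.09,0.6,0,0,0],[0.02,-0.03,0.11,0.75,0,0,0],[0.02,-0.03,0.11,0.87,0,0,0],[0.02,-0.03,0.11,0.87,0,0,0],[0.02,-0.03,0.11,0.87,0,0,0]]'; python3 - <<'E'
from h import *
import json
T=(.6053,-.3508,-.129)
o=bot.get_obs(); print(t2(T,o["ee_pos"]),o["ee_pos"],o["tcp_rot"],o["wrist_force"])
a=optics.camera("wrist")[:,:,::-1]
json.dump([list(o["ee_pos"]),list(o["tcp_rot"])],open("w7.json","w"))
cv2.imwrite("pics/w7.png",a)
E
```

```text
time: 8.8
ee_pos: [0.5184, -0.3613, 0.1106]
tcp_rot: [-130.3, -0.1, -97.8]
wrist_force: [1.0, -0.1, 1.4]
opening: 0.0
[-0.08479426 -0.02160901] [ 0.51843046 -0.36132131  0.1105983 ] [-1.30302835e+02 -1.00925149e-01 -9.77994889e+01] [ 0.96553527 -0.14475749  1.3698898 ]
```

View pics/w7.png

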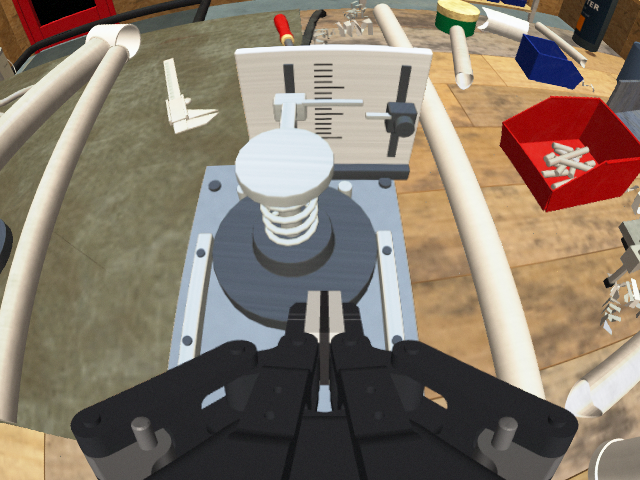

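```bash
python3 - <<'E'
import cv2
a=cv2.imread("pics/w7.png")[40:200,230:440]; cv2.imwrite("pics/w7c.png",cv2.resize(a[20:110,40:200],None,fx=5,fy=5,interpolation=cv2.INTER_CUBIC))
E
cat >> h.py <<'E'
from scipy.spatial.transform import Rotation as Rn
def wproj(pos,rpy,X):
    p=optics.camera_params("wrist"); R=Rn.from_euler("xyz",rpy,degrees=True).as_matrix(); M=p["mount"]
    t=(np.atleast_2d(X)-pos)@R; c=(t-M[:3,3])@M[:3,:3]
    th=np.arctan2(np.hypot(c[:,0],c[:,1]),c[:,2]); ph=np.arctan2(c[:,1],c[:,0]); K=p["camera_matrix"]
    return np.c_[K[0,2]+K[0,0]*th*np.cos(ph),K[1,2]+K[1,1]*th*np.sin(ph)]
E
python3 - <<'E'
from h import *
import json
T=(.6053,-.3508,-.129)
pos,rpy=json.load(open("w7.json"))
for P in ([.087,.04,.138],[.087,-.1,.138],[0,0,.115],[-.12,.0645,.024]): print(P,wproj(pos,rpy,tw(T,P)))
for x in (.075,.08,.085):
  for z in (.102,.092,.082): print(x,z,wproj(pos,rpy,tw(T,[x,-.045,z])))
E
```

```text
[0.087, 0.04, 0.138] [[234.29686449  53.29025843]]
[0.087, -0.1, 0.138] [[436.23454233  54.97595692]]
[0, 0, 0.115] [[285.48546489 160.75750807]]
[-0.12, 0.0645, 0.024] [[190.69458998 408.24723015]]
0.075 0.102 [[356.64120882 101.38519657]]
0.075 0.092 [[355.81757222 112.3058528 ]]
0.075 0.082 [[355.01655368 122.76710783]]
0.08 0.102 [[356.15426349  97.50363657]]
0.08 0.092 [[355.35962873 108.34786292]]
0.08 0.082 [[354.58586624 118.74850376]]
0.085 0.102 [[355.67801527  93.73593313]]
0.085 0.092 [[354.91111122 104.50131089]]
0.085 0.082 [[354.16346931 114.83842096]]
```

View pics/w7c.png

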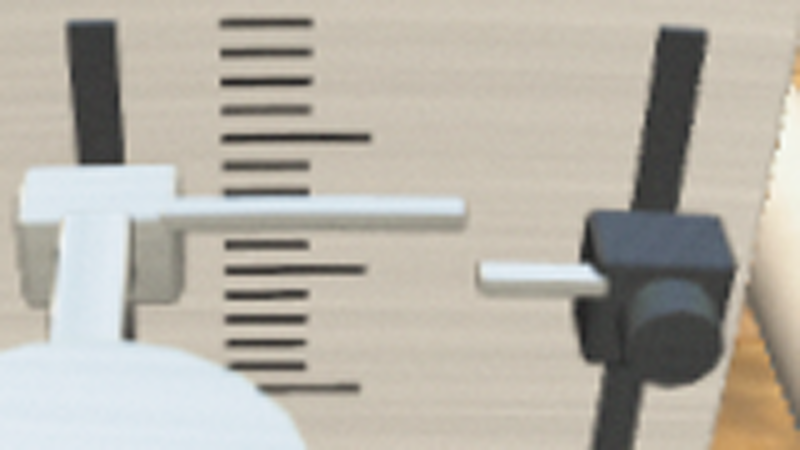

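Pointer tip is at wrist px (362,101) and index tip at (366,115). They sit about 66 crop px apart at 5.3 px/mm, so the index is about 12.4 mm lower. That needs a cap stroke of about 15.4 mm. I'll press with the tilted tool so the camera can watch both tips.

```bash
python3 -m creep '[[0,-0.0343,-0.0291,0,0,0,0],[-0.007,-0.054,-0.006,0,0,0,0],[-0.014,-0.073,0.017,0,0,0,0],[-0.0216,-0.0925,0.0395,0,0,0,0],[-0.0216,-0.0734,0.0557,0,0,0,0],[-0.0216,-0.0734,0.0557,0,0,0,0]]'; python3 - <<'E'
from h import *
import json
T=(.6053,-.3508,-.129)
o=bot.get_obs(); print(t2(T,o["ee_pos"]),o["ee_pos"],o["tcp_rot"],o["wrist_force"])
a=optics.camera("wrist")[:,:,::-1]
cv2.imwrite("pics/w8.png",a)
a=optics.camera("scene")[150:280,285:445,::-1]; cv2.imwrite("pics/s8.png",cv2.resize(a,None,fx=5,fy=4.6,interpolation=cv2.INTER_CUBIC))
E
```

```text
time: 9.45
ee_pos: [0.6127, -0.3513, 0.1301]
tcp_rot: [-130.4, -0.0, -97.7]
wrist_force: [-1.2, 0.5, -1.1]
opening: -0.0
[0.00739349 0.00045148] [ 0.61269014 -0.35130339  0.13010716] [-1.30360562e+02 -1.71620432e-02 -9.76645418e+01] [-1.21669406  0.51380013 -1.06639221]
```

View pics/w8.png

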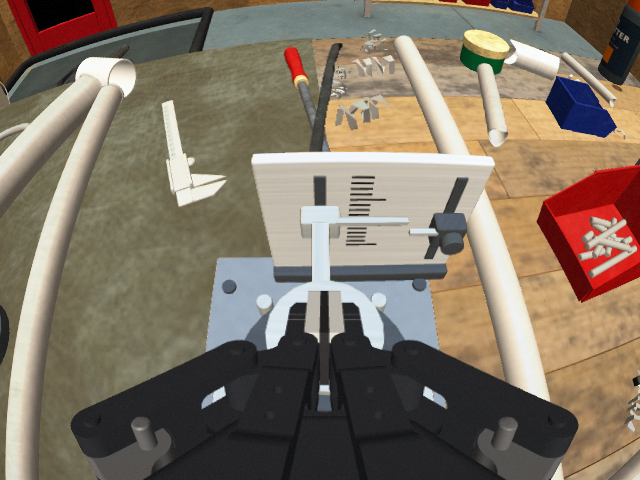

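View pics/s8.png

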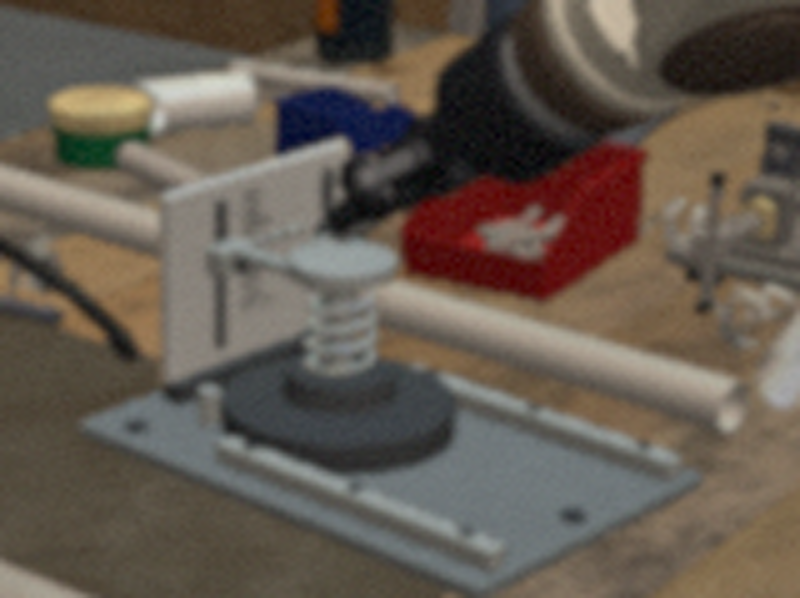

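The wrist view shows both tips clearly, pointer at (407,220) and index at (410,232), with the fingers above the cap. Now I descend to contact.

```bash
python3 -m creep '[[0,0.0038,0.0032,0,0,0,0],[0,0.0038,0.0032,0,0,0,0]]';  python3 -m creep '[[0,0.0015,0.0013,0,0,0,0],[0,0.0015,0.0013,0,0,0,0]]'; python3 -m creep '[[0,0.0015,0.0013,0,0,0,0],[0,0.0015,0.0013,0,0,0,0]]'
```

```text
time: 9.75
ee_pos: [0.611, -0.3524, 0.1265]
tcp_rot: [-130.1, -0.0, -97.8]
wrist_force: [-0.9, 0.7, 0.8]
opening: -0.0003
time: 9.95
ee_pos: [0.6108, -0.3521, 0.1238]
tcp_rot: [-130.1, -0.0, -97.8]
wrist_force: [0.3, -0.3, -0.1]
opening: 0.0004
time: 10.15
ee_pos: [0.6109, -0.352, 0.1216]
tcp_rot: [-130.1, -0.0, -97.8]
wrist_force: [0.0, -0.6, 0.3]
opening: -0.0004
```

```bash
python3 -m creep '[[0,0.0015,0.0013,0,0,0,0],[0,0.0015,0.0013,0,0,0,0]]';  python3 -m creep '[[0,0.0015,0.0013,0,0,0,0],[0,0.0015,0.0013,0,0,0,0]]'; python3 - <<'E'
from h import *
print(bot.get_obs()["wrist_force"])
cv2.imwrite("pics/w9.png",optics.camera("wrist")[150:350,240:500,::-1].repeat(3,0).repeat(3,1))
E
```

```text
time: 10.35
ee_pos: [0.6112, -0.352, 0.1201]
tcp_rot: [-130.1, -0.0, -97.8]
wrist_force: [-2.8, 0.3, 4.2]
opening: -0.0002
time: 10.55
ee_pos: [0.6113, -0.3521, 0.1182]
tcp_rot: [-130.1, -0.0, -97.8]
wrist_force: [-2.1, 0.4, 4.9]
opening: 0.0002
[-2.09097278  0.39941664  4.93171579]
```

View pics/w9.png

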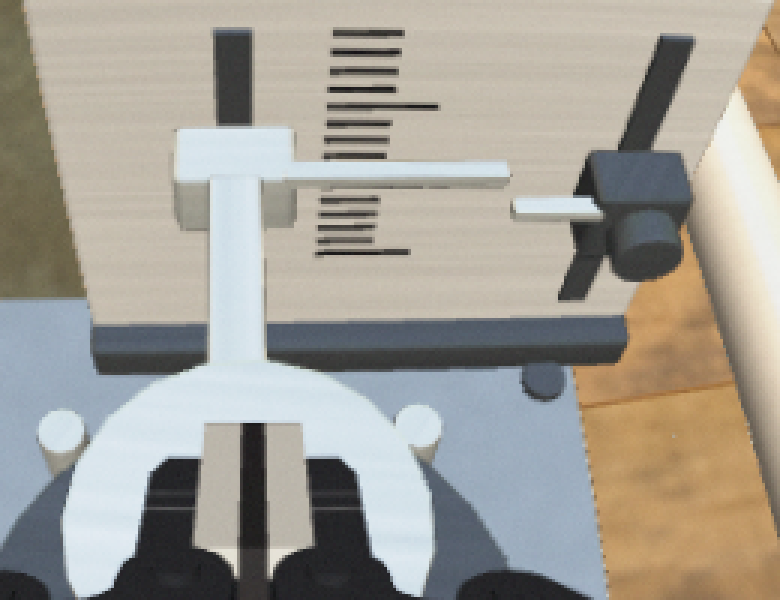

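```bash
python3 -m creep '[[0,0.0015,0.0013,0,0,0,0],[0,0.003,0.0026,0,0,0,0],[0,0.0046,0.0039,0,0,0,0],[0,0.0061,0.0052,0,0,0,0],[0,0.0061,0.0052,0,0,0,0]]'; python3 - <<'E'
from h import *
print(bot.get_obs()["wrist_force"])
cv2.imwrite("pics/w10.png",optics.camera("wrist")[150:350,240:500,::-1].repeat(3,0).repeat(3,1))
E
```

```text
time: 11.1
ee_pos: [0.6114, -0.3521, 0.1106]
tcp_rot: [-130.1, -0.0, -97.8]
wrist_force: [-4.4, 1.1, 8.0]
opening: -0.0002
[-4.44957643  1.097632    8.02858967]
```

View pics/w10.png

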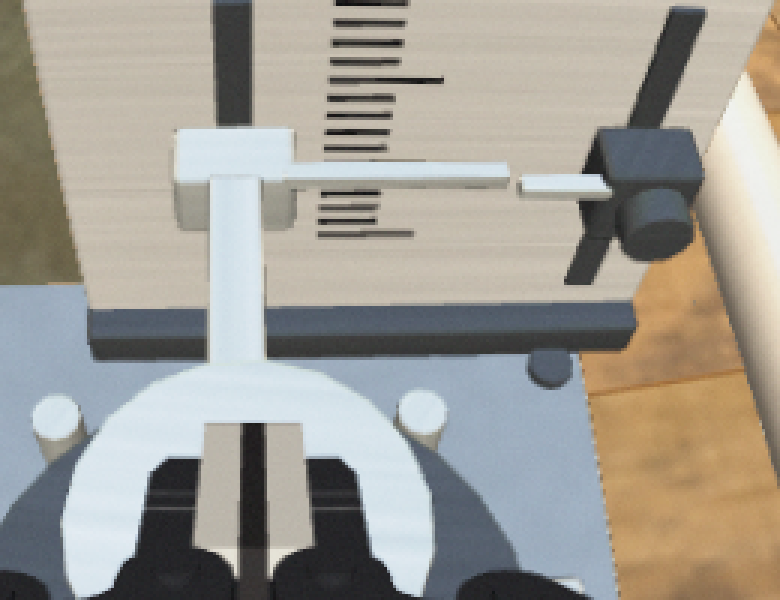

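```bash
python3 -m creep '[[0,0.0011,0.001,0,0,0,0],[0,0.0021,0.0018,0,0,0,0],[0,0.0027,0.0023,0,0,0,0],[0,0.0027,0.0023,0,0,0,0]]'; python3 - <<'E'
from h import *
print(bot.get_obs()["wrist_force"])
a=optics.camera("wrist")[180:240,290:490,::-1]
cv2.imwrite("pics/w11.png",cv2.resize(a,None,fx=4,fy=4,interpolation=cv2.INTER_CUBIC))
E
```

```text
time: 11.55
ee_pos: [0.6115, -0.3522, 0.1075]
tcp_rot: [-130.0, -0.0, -97.8]
wrist_force: [-6.1, 2.5, 9.5]
opening: -0.0
[-6.05121236  2.49907082  9.50490234]
```

View pics/w11.png

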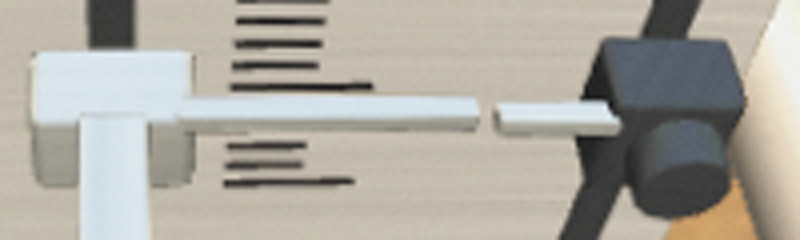

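```bash
python3 -m creep '[[0,0.0008,0.0006,0,0,0,0],[0,0.0008,0.0006,0,0,0,0],[0,0.0008,0.0006,0,0,0,0]]'; python3 - <<'E'
from h import *
print(bot.get_obs()["wrist_force"])
a=optics.camera("wrist")[180:240,290:490,::-1]
cv2.imwrite("pics/w12.png",cv2.resize(a,None,fx=4,fy=4,interpolation=cv2.INTER_CUBIC))
a=optics.camera("scene")[150:280,285:445,::-1]; cv2.imwrite("pics/s12.png",cv2.resize(a,None,fx=5,fy=4.6,interpolation=cv2.INTER_CUBIC))
E
```

```text
time: 11.9
ee_pos: [0.6116, -0.3522, 0.1067]
tcp_rot: [-130.0, -0.1, -97.8]
wrist_force: [-7.1, 2.9, 9.8]
opening: -0.0003
[-7.09685194  2.93776417  9.77790366]
```

View pics/w12.png

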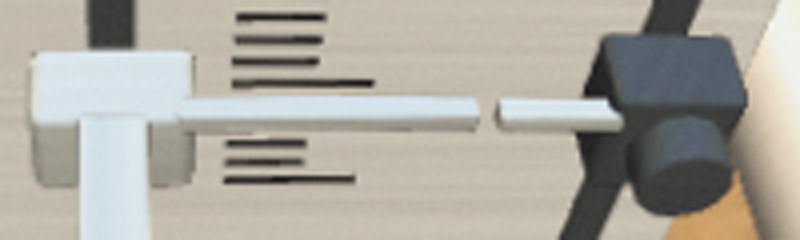

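View pics/s12.png

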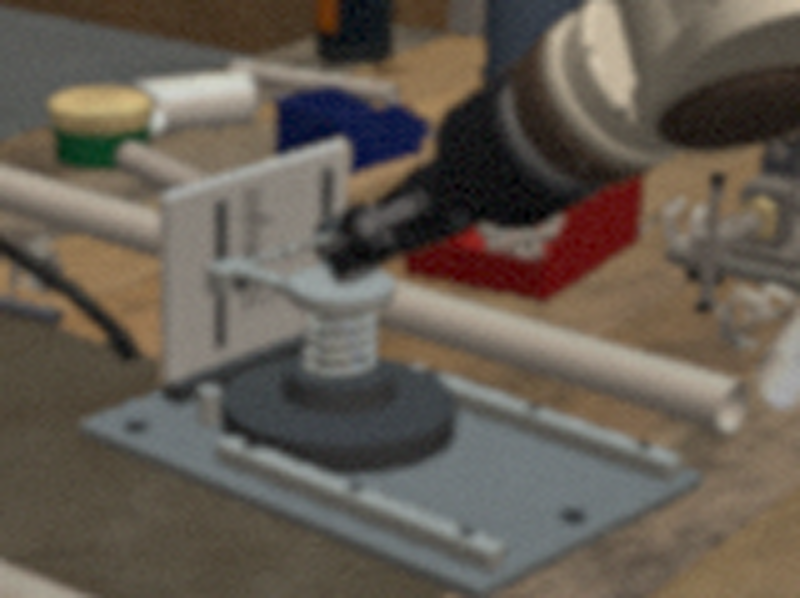

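The pointer's top edge is at row 97 and the index's at 98, so they are level. Hold for over 2 s, then lift.

```bash
Z='[[0,0,0,0,0,0,0]]'; python3 -m creep '[[0,0,0,0,0,0,0],[0,0,0,0,0,0,0],[0,0,0,0,0,0,0],[0,0,0,0,0,0,0],[0,0,0,0,0,0,0],[0,0,0,0,0,0,0],[0,0,0,0,0,0,0],[0,0,0,0,0,0,0]]'; python3 -m creep '[[0,0,0,0,0,0,0],[0,0,0,0,0,0,0],[0,0,0,0,0,0,0],[0,0,0,0,0,0,0],[0,0,0,0,0,0,0],[0,0,0,0,0,0,0],[0,0,0,0,0,0,0],[0,0,0,0,0,0,0]]'; python3 -m creep '[[0,0,0,0,0,0,0],[0,0,0,0,0,0,0],[0,0,0,0,0,0,0],[0,0,0,0,0,0,0],[0,0,0,0,0,0,0],[0,0,0,0,0,0,0],[0,0,0,0,0,0,0],[0,0,0,0,0,0,0]]'; python3 - <<'E'
from h import *
a=optics.camera("wrist")[180:240,290:490,::-1]
cv2.imwrite("pics/w13.png",cv2.resize(a,None,fx=4,fy=4,interpolation=cv2.INTER_CUBIC))
E
```

```text
time: 12.8
ee_pos: [0.6116, -0.3522, 0.1067]
tcp_rot: [-130.0, -0.0, -97.8]
wrist_force: [-7.1, 1.5, 10.2]
opening: -0.0001
time: 13.6
ee_pos: [0.6115, -0.3522, 0.1066]
tcp_rot: [-130.0, -0.0, -97.8]
wrist_force: [-7.3, 1.8, 10.1]
opening: -0.0001
time: 14.4
ee_pos: [0.6115, -0.3522, 0.1067]
tcp_rot: [-130.0, -0.1, -97.8]
wrist_force: [-7.0, 1.8, 10.5]
opening: 0.0001
```

View pics/w13.png

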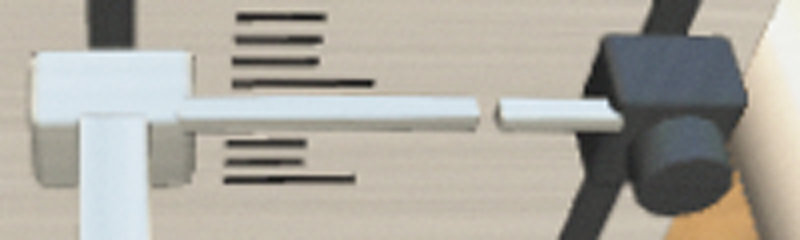

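Held steady and still level. Now lift straight up, then retreat to the earlier view pose.

```bash
python3 -m creep '[[0,-0.0046,-0.0039,0,0,0,0],[0,-0.0092,-0.0078,0,0,0,0],[0,-0.0153,-0.0129,0,0,0,0],[0,-0.0229,-0.0194,0,0,0,0],[0,-0.0343,-0.0291,0,0,0,0],[0,-0.0343,-0.0291,0,0,0,0]]'; python3 -m creep '[[0,0.0194,-0.0229,0,0,0,0],[0,0.0388,-0.0458,0,0,0,0],[0,0.0582,-0.0686,0,0,0,0],[0,0.0582,-0.0686,0,0,0,0]]'; python3 - <<'E'
from h import *
a=optics.camera("wrist")[:,:,::-1]; cv2.imwrite("pics/w14.png",cv2.resize(a[60:260,180:440],None,fx=3,fy=3,interpolation=cv2.INTER_CUBIC))
a=optics.camera("top")[140:260,355:490,::-1]; cv2.imwrite("pics/t14.png",cv2.resize(a,None,fx=5,fy=5,interpolation=cv2.INTER_CUBIC))
a=optics.camera("scene")[150:280,285:445,::-1]; cv2.imwrite("pics/s14.png",cv2.resize(a,None,fx=5,fy=4.6,interpolation=cv2.INTER_CUBIC))
E
```

```text
time: 15.05
ee_pos: [0.6115, -0.3523, 0.1525]
tcp_rot: [-130.0, -0.1, -97.8]
wrist_force: [0.2, 0.4, 0.9]
opening: -0.0001
time: 15.45
ee_pos: [0.5194, -0.3392, 0.1482]
tcp_rot: [-130.3, 0.1, -97.9]
wrist_force: [0.4, -0.6, -0.1]
opening: 0.0002
```

View pics/w14.png

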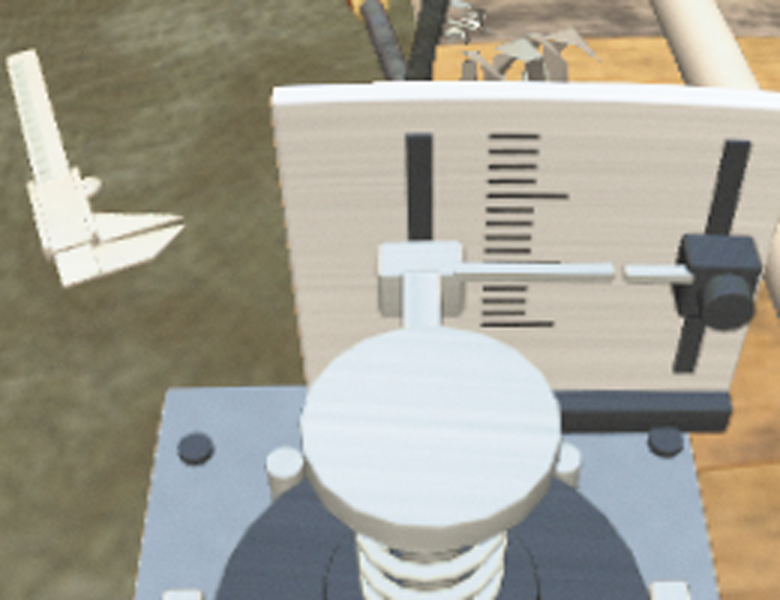

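View pics/t14.png

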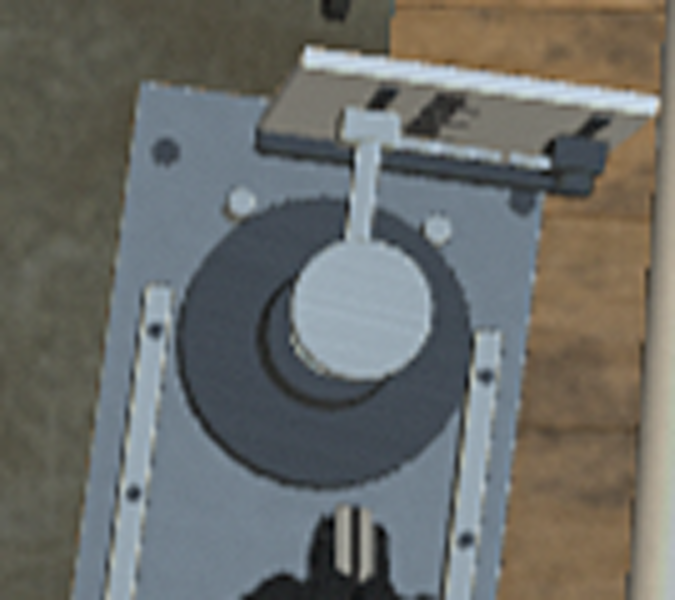

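View pics/s14.png

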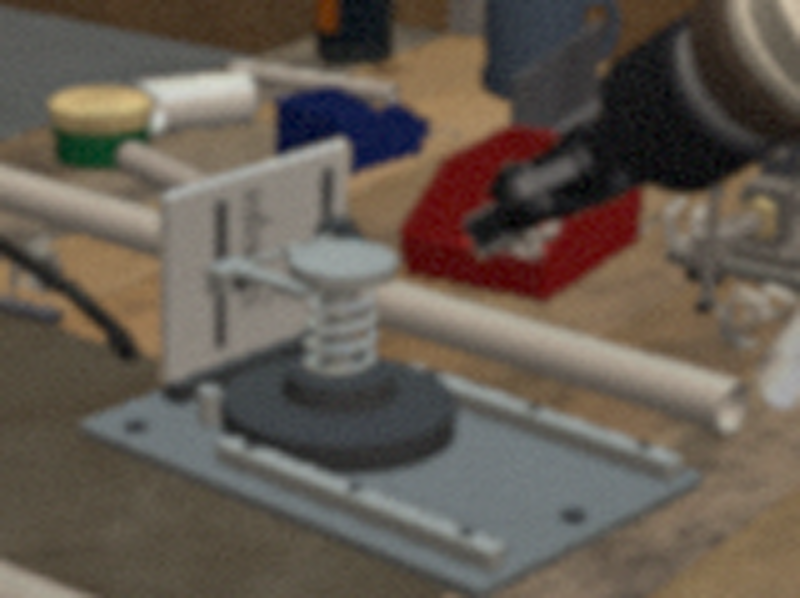

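The cap is fully up, with its top view unchanged from before the press. The pointer stays level with the index (wrist crop rows 263 and 265), and the foot is against both pins. The robot touches nothing, so I'm handing in.

```bash
python3 - <<'E'
from workcell import bot
print(bot.job_done(), bot.get_obs()["time"])
E
```

```text
the job is handed in; nothing more can be done
the job is handed in; nothing more can be done
```

I pushed the large spring by its foot along the channel until it was home against both stop pins. There the push force rose stiffly to 27 N. I then pressed the cap with the tilted, shut fingers while the wrist camera watched both tips, held it level for about 2.4 s, and let the spring come back up. I handed the job in after about 15.5 s of the 48 s allowed; no verdict is reported.

- **Pointer and index:** in the wrist view after lifting, the two edges were level to within about 1 mm, and the index had not visibly moved.
- **Spring:** the cap is fully up, as it was before the press, and the foot is still against both pins. The wrist force was back to noise and the fingers were clear of everything.
- **Force reading that differed:** at the hold I measured about 10 N vertical plus 7 N horizontal, against about 13 N expected. I put this down to friction at the tilted fingertip, and relied on the camera for the level. The horizontal part pushed the spring towards the pins.
- **Not checked:** I took no last picture of the bystanders. The arm stayed well clear of them throughout.

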